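Lay the soap bottle down on its rest

TASK

The nearly empty soap bottle stands in the foot slot of the low wooden bottle rest. Tip it over its stop strip with the fingers and let it down gently onto its broad side, so that it lies along the rest on the stop strip and the far batten with its neck out over the open end: support it on the way so that it never drops, do not squeeze it, lift it or carry it off, and leave the jar, mug, spoon and bowl alone.

Things in the scene. Friction and masses are not known exactly. Their poses are not given: they have to be found in the camera images.
- soap: soap bottle, flat oval body, 0.16 to 0.32 kg, 237 mm tall, loose; origin at the centre of its underside, z along it to the nozzle, x through its thin direction. Body 48 mm thick (x), 74 mm wide (y) up to the shoulders at z = 198 mm. Stands upright at the start, its x along the rest's x within 3 degrees. Topples by itself beyond about 14 degrees
- soap_neck (a point): the middle of the bottle's round cap, on its axis, 208 mm above the underside; the cap is 34 mm in diameter from z = 198 to 220 mm, above it a nozzle 19 mm in diameter up to 237 mm
- soap_edge (a point): the lower edge of the bottle's broad front face (24 mm from the origin along the bottle's x, at the underside): the edge about which it tips, next to the stop strip. While the leaning bottle is held up from its low side this edge may slide back from the stop by up to 30 mm
- rest: low open wooden bottle rest, fixed, 206 x 132 x 68 mm; origin on the worktop under it, x along it to its open end at x = 96 mm (the way the bottle is to fall), z up. The foot board is 60 mm high, in a slot between a heel strip (ends at x = -96 mm) and the stop strip (-40 to -28 mm); far batten at 79 to 93 mm. Strips and batten run across, cork tops 68 mm high
- jar: small spice jar with a red lid, 45 mm across, 106 mm tall, origin at its underside; leave alone
- mug: white mug, 82 mm across, 94 mm tall, origin at its underside; leave alone
- spoon: teaspoon 132 mm long lying on the worktop, origin at its underside; leave alone
- bowl: small white bowl, 125 mm across, 55 mm tall, origin at its underside; leave alone
- rest_end (a point): point in the air past the open end of the rest (165 mm along its x, 92 mm above the worktop) where the cap's centre comes to lie if the foot stays at the stop strip, or up to 30 mm nearer the rest if the foot slides back; nothing is under it
There are look-alikes about, which are no part of the job. There is more than one size of the soap; the job needs the middle-sized.

How it is judged (in metres and radians):
At the end, for the whole second after the job is handed in: The bottle lies still on its broad side along the rest, borne by it: level within 7 degrees, rolled less than 14, cap centre 120 to 200 mm along the rest's x, within 50 mm of its middle line and 80 to 105 mm above the worktop, foot edge within 40 mm of the middle line (angle between soap's own z axis and vertical between 1.45 and 1.69 rad and angle between soap's own x axis and vertical above 2.9 rad and x of soap_neck in the frame of rest between 0.12 and 0.2 m and y of soap_neck in the frame of rest between -0.05 and 0.05 m and height (world z) of soap_neck between 0.08 and 0.105 m and y of soap_edge in the frame of rest between -0.04 and 0.04 m and contact force between soap and rest above 0.5 N and linear speed of soap below 0.02 m/s and angular speed of soap below 0.1 rad/s); the robot touches nothing.
It fails at once if the bottle falls or is flung instead of being let down (turns faster than 4 rad/s; a free fall reaches about 8) (angular speed of soap above 4 rad/s).
It fails at once if the bottle is lifted: its tipping edge rises more than 25 mm above the foot board (height (world z) of soap_edge above 0.085 m).
It fails at once if the bottle is carried off: its tipping edge goes more than 50 mm from where it stood (distance of soap_edge from where it was at the start of the episode above 0.05 m).
It fails at once if the bottle is squeezed or pressed hard (more than 10 N from the fingers) (contact force between the fingers and soap above 10 N).
It fails at once if the jar, mug, spoon or bowl is moved more than 20 mm (distance of any of jar, mug, spoon, bowl from where it was at the start of the episode above 0.02 m).
It also fails if it takes over 61 s, if anything falls off the work surface, if the arm or the gripper's body presses on something with over 40 N, if the wrist force passes 120 N, or if a joint passes its speed limit or range.

ROBOT

A 7-joint arm with a two-finger parallel gripper is mounted at the origin on a cart in front of the work surface, level with it; the furniture and walls round the work are solid. World frame = base frame: x ahead of the robot, y to its left, z up, the work surface at z = 0. Lengths are in m, angles in degrees, forces in N, time in s.
With the tool pointing down it reaches from about 0.425 to 0.875 m from the base axis. Payload 4.7 kg.
Tool frame: the origin (TCP) lies midway between the tips of the shut fingers; the grasp point (between the pads) lies 19 mm behind it; y points along the fingers, x is the direction in which the jaws open and shut, and the axes are right-handed (so a half turn about y gives the same grasp; the last joint's range is limited). The gripper opens to 87 mm and grips with 3 to 60 N. Pads are 19 mm wide; open, the fingers measure 117 mm over their backs; the gripper's body (75 mm by 190 mm) begins 51 mm behind the grasp point.
Start: joints at [-73.046, 18.392, -4.016, 83.108, 1.295, 78.541, -3.26], TCP at [0.181, 0.624, 0.183] pointing down, gripper open.
Joint ranges: [-163.93, 163.93], [-17.29, 119.83], [-79.2, 71.16], [3.27, 140.29], [-89.18, 269.18], [5.43, 117.66], [-154.24, 154.24]. Speed limits (degrees/s): [147.25, 147.25, 180, 180, 180, 180, 180].

INTERFACE

Orientations are given as [roll, pitch, yaw] about the fixed x, y, z axes, in that order (R = Rz(yaw) Ry(pitch) Rx(roll)).
In Python, from cell import env gives the robot as it stands.
- The arm moves only by the tool carry_out, never from a script. Its argument "targets" is a list of rows, each a list of 2 entries, a list of its own where there are three numbers: the shift along the tool's x, y, z in mm, then the turn, a rotation vector about the tool's x, y, z in degrees. A call has 1 to 12 rows; each row shifts and turns the commanded pose from where the row before left it, along the tool's axes as they then stand; what a row does not reach is not made up. A row lasts 1/10 s, in which the tool goes at most 50 mm and 8.59 degrees, less where a joint would pass 70% of its speed; a pose out of reach is approached as far as the arm can. A call with a gripper value outside its range is refused whole. "jaw" is the opening, from 0 (shut) to 1 (fully open), set as the call begins (left out, the last holds). The fingers move at their own pace and stop on an object; "squeeze" is the grip in N (left out, the last holds). Time passes only in rows, so rows that do not move let the fingers close. It gives the time, the measured TCP pose, the force and the opening at its end, in the units of the state.
- env.get_obs(): the state, without advancing time (a new reading comes with each control period).
- env.read_camera(name): name is "scene" or "top" or "wrist"; returns the picture (384x512x3 uint8, red, green, blue); there is no depth.
- env.get_calibration(name): a dict with "fx", "fy", "cx", "cy" (pixels), "R" (3x3) and "t" (3): a world point X has camera coordinates R X + t; the wrist camera has in their place "hand_eye" (4x4, takes a point from camera to tool coordinates, whose origin is the TCP and whose axes are the tool frame's). Camera axes: x right, y down, z forward; pixel columns grow to the right and rows downward; lengths in m; the calibration is good to about 2 mm. A picture is of the moment at which its call begins: read the wrist's pose just before it. get_calibration takes no time and is no camera call.
- env.sign_off(): hands the job in, once; it reports no verdict.
Trained networks look in the newest picture that a camera, given by its name, has taken for a name from the list of things; names that differ only in an ending like _2 or _b are one class to them, and where a whole thing is asked for, a point or a joint stands for the part that bears it (a point fixed in the world has none). Each returns a list of dicts, best first, with "p" (0 to 1); they miss things now and then, are a little off and sometimes report something else, mostly with a low value. They report only what shows in the picture. A call takes as long as a camera call. They do not tell look-alikes from the thing itself.
- env.outline_of(camera, label): "mask" (384x512 bool, what is visible of it) and "xy" ([column, row] in pixels, amid what is visible of it).
The state is a dict: "time_s": time; "qpos": joint angles; "joint_velocities": joint speeds; "effort": joint torques, N m; "tool_pos": TCP position; "tool_rot": TCP orientation; "force": force on the tool from outside, world axes, zero at the start; "wrist_torque": the same for the moment, N m; "grip_width": finger opening in m.
Only numpy, scipy, OpenCV 4.12 (cv2) and the standard library are available. Lean on these libraries where they do the work, as an engineer would, in place of code of your own. Each camera call takes 0.05 s, during which the arm holds its last target.

## Working session

There is one attempt and no reset: what is moved stays moved. The work goes in short steps, Python scripts to look and compute and a tool call to move; the robot and the scene stay as the last step left them, time stands still between calls to the robot, and variables do not carry over. Pictures are saved under pics/ and viewed, and the job is handed in when it is done.

Besides the shell and the picture viewer there is one more tool, called after "Request:" as name([rows], argument=value, ...), one row to a line, values as JSON. carry_out: Moves the arm, as the interface text tells. Its arguments: {"type":"object","properties":{"targets":{"type":"array","items":{"type":"array"}},"jaw":{"type":"number"},"squeeze":{"type":"number"}},"required":["targets"]}

```bash
mkdir -p pics; ls
python3 - <<'E'
from cell import env
import cv2
print(env.get_obs())
for n in ["scene","top"]:
    im=env.read_camera(n); cv2.imwrite(f"pics/{n}0.png",im[:,:,::-1])
    c=env.get_calibration(n); print(n,c)
    for l in ["soap","rest","jar","mug","spoon","bowl"]:
        for d in env.outline_of(n,l): print(l,d["p"],d["xy"],d["mask"].sum())
print(env.get_calibration("wrist"))
E
```

```text
pics
{'time_s': 0.0, 'qpos': array([-73.04828354,  18.43977286,  -4.01483505,  83.17509335,
         1.29595167,  78.54149477,  -3.26095301]), 'joint_velocities': array([ 0.01634516,  0.0538665 ,  0.11447875, -0.14084699, -0.03201949,
        0.05437721, -0.06208513]), 'effort': array([ 5.89185788e-05, -4.91295683e+01, -4.03866330e-01, -3.12540150e+01,
       -6.39580702e-02,  4.33164428e-02,  1.60900249e-04]), 'tool_pos': array([0.18062219, 0.62373634, 0.18165175]), 'tool_rot': array([-90.00695642,   0.11106587,  73.85660679]), 'force': array([-0.25507108,  0.76268271,  0.52504498]), 'wrist_torque': array([-0.04433898,  0.0084154 , -0.00845274]), 'grip_width': 0.08703789703095696}
scene {'fx': 461.45732996341474, 'fy': 461.45732996341474, 'cx': 250.5164946420798, 'cy': 191.92935771414344, 'R': array([[ 0.5108031 , -0.85964035,  0.00993282],
       [-0.60501512, -0.36766374, -0.70624364],
       [ 0.61076746,  0.35474194, -0.70789919]]), 't': array([-0.28752262,  0.44450012,  1.16639445])}
soap 0.74 [204.9, 159.8] 724
soap 0.61 [198.9, 212.3] 1969
soap 0.58 [183.7, 165.5] 352
rest 0.
[... 405 characters left out ...]
-0.04468863,  0.58499089,  1.20127457])}
soap 0.8 [181.4, 184.9] 521
soap 0.68 [213.1, 240.6] 668
soap 0.65 [157.4, 182.7] 323
jar 0.49 [232.3, 130.3] 256
mug 0.61 [149.6, 269.0] 784
spoon 0.52 [332.7, 225.9] 82
bowl 0.83 [320.7, 129.2] 1076
{'fx': 286.13105247461397, 'fy': 286.13105247461397, 'cx': 259.51952838182723, 'cy': 193.79786470283284, 'hand_eye': array([[ 9.99999781e-01, -3.57363065e-05, -6.60655752e-04,
         2.46420645e-04],
       [ 6.25460120e-04, -2.74537063e-01,  9.61576315e-01,
        -2.03297699e-01],
       [-2.15737675e-04, -9.61576518e-01, -2.74536980e-01,
         7.56541327e-02],
       [ 0.00000000e+00,  0.00000000e+00,  0.00000000e+00,
         1.00000000e+00]])}
```

View pics/scene0.png

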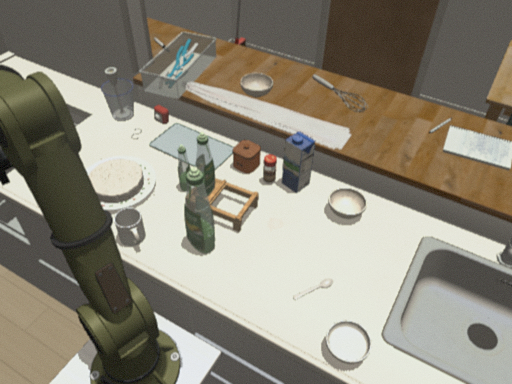

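View pics/top0.png

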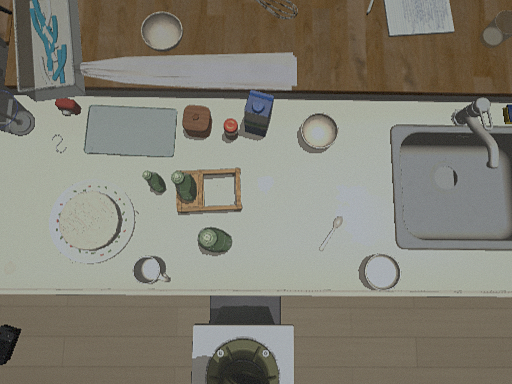

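The middle-sized soap is the one standing in the rest (top camera at 181,185). The large one is at (213,240) and the small one at (155,181). The rest opens to the right in the top view, about -y in world. I'll zoom in next to measure it.

```bash
cat > h.py <<'E'
import numpy as np, cv2
from cell import env
def proj(n,X):
    c=env.get_calibration(n); p=c["R"]@np.asarray(X,float).T+np.array(c["t"])[:,None] if np.ndim(X)>1 else c["R"]@np.asarray(X,float)+c["t"]
    return np.array([c["fx"]*p[0]/p[2]+c["cx"],c["fy"]*p[1]/p[2]+c["cy"]]).T
def back(n,uv,z):
    c=env.get_calibration(n); d=np.array([(uv[0]-c["cx"])/c["fx"],(uv[1]-c["cy"])/c["fy"],1.])
    o=-c["R"].T@c["t"]; d=c["R"].T@d; return o+d*(z-o[2])/d[2]
E
python3 - <<'E'
from h import *
a=cv2.imread("pics/top0.png")[150:270,135:255]; cv2.imwrite("pics/topz.png",cv2.resize(a,(600,600),interpolation=cv2.INTER_CUBIC))
a=cv2.imread("pics/scene0.png")[130:260,150:300]; cv2.imwrite("pics/scenez.png",cv2.resize(a,(690,598),interpolation=cv2.INTER_CUBIC))
E
```

```text
(no output)
```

View pics/topz.png

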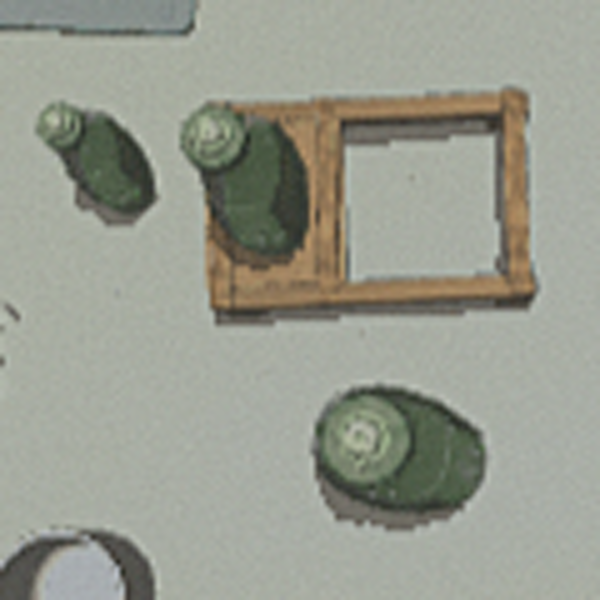

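View pics/scenez.png

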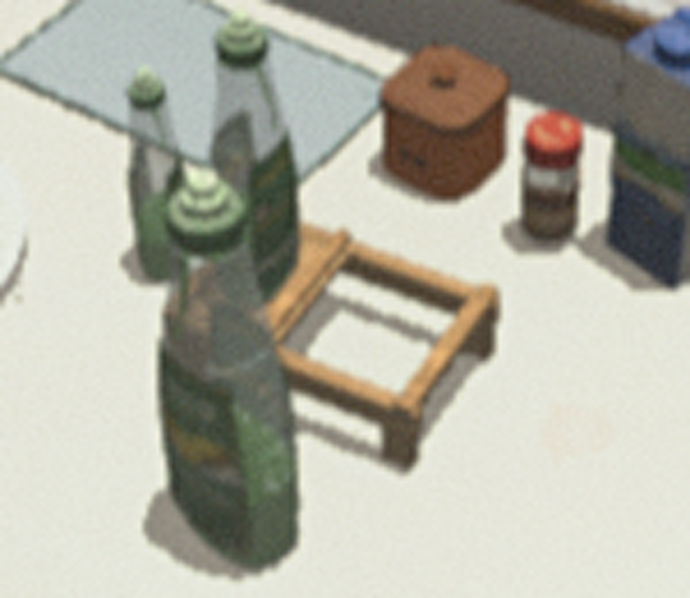

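Run:
```python
from h import *
from scipy.optimize import least_squares
f=lambda p:np.array([p[0]/5+135,p[1]/5+150])
for nm,p,z in [("far hi",(526,95),.068),("far lo",(535,290),.068),("heel lo",(213,305),.068),("stop hi inner",(341,122),.06),("stop lo",(347,283),.06),("cap",(215,135),.22),("big cap",(360,435),.25)]:
    print(nm,back("top",f(p),z).round(4))
g=lambda p:np.array([p[0]/4.6+150,p[1]/4.6+130])
for nm,p,z in [("far hi",(497,290),.068),("far lo",(417,405),.068),("cap",(242,40),.22),("stop hi",(350,235),.068)]:
    print(nm,back("scene",g(p),z).round(4))
# networks centroid
env.read_camera("scene")
for d in env.outline_of("scene","soap_neck"): print("neck",d["p"],d["xy"],back("scene",d["xy"],.208+.06))
env.read_camera("top")
for d in env.outline_of("top","soap_neck"): print("neck",d["p"],d["xy"],back("top",d["xy"],.208+.06))
```

```text
far hi [0.6394 0.0142 0.068 ]
far lo [0.5143 0.0066 0.068 ]
heel lo [0.5026 0.2078 0.068 ]
stop hi inner [0.6219 0.1326 0.06  ]
stop lo [0.5183 0.1256 0.06  ]
cap [0.582 0.183 0.22 ]
big cap [0.4165 0.0946 0.25  ]
far hi [0.6388 0.0172 0.068 ]
far lo [0.5158 0.0085 0.068 ]
cap [0.626  0.2176 0.22  ]
stop hi [0.6321 0.1375 0.068 ]
neck 0.86 [198.9, 213.8] [0.32167757 0.01302036 0.268     ]
neck 0.77 [207.2, 163.0] [0.49390861 0.10579878 0.268     ]
neck 0.57 [182.9, 167.4] [0.44284766 0.15364198 0.268     ]
neck 0.94 [184.7, 183.8] [0.55484766 0.15570925 0.268     ]
neck 0.89 [150.4, 180.3] [0.56308493 0.24638948 0.268     ]
neck 0.76 [211.8, 238.8] [0.4113366  0.08020817 0.268     ]
```

Run:
```python
from h import *
f=lambda p:np.array([p[0]/5+135,p[1]/5+150]); g=lambda p:np.array([p[0]/4.6+150,p[1]/4.6+130])
print("nozzle top", back("top",f((210,132)),.297), back("scene",g((239,14)),.297))
print("cap mid", back("top",f((214,138)),.275), back("scene",g((242,42)),.268))
print("big", back("top",f((360,437)),.36), back("scene",g((203,173)),.36),back("top",f((360,437)),.32), back("scene",g((203,173)),.32))
print("jar",back("top",(231,126),.106))
O=np.array([.5714,.108]);ex=np.array([.0585,-.9983]);ey=np.array([.9983,.0585])
P=lambda x,y,z:[*(O+x*ex+y*ey),z]
a=cv2.imread("pics/top0.png");a=a[150:270,135:255];a=cv2.resize(a,(600,600),interpolation=cv2.INTER_CUBIC)
b=cv2.imread("pics/scene0.png")[130:260,150:300];b=cv2.resize(b,(690,598),interpolation=cv2.INTER_CUBIC)
for x0,x1 in [(-110,-96),(-40,-28),(79,93)]:
  q=[P(x/1e3,y/1e3,.068) for x,y in [(x0,-66),(x1,-66),(x1,66),(x0,66)]]
  cv2.polylines(a,[np.int32((proj("top",q)-[135,150])*5)],True,(0,0,255),1)
  cv2.polylines(b,[np.int32((proj("scene",q)-[150,130])*4.6)],True,(0,0,255),1)
for z in (.06,.268,.297):
  cv2.circle(a,tuple(int(v) for v in (proj("top",P(-.064,0,z))-[135,150])*5),4,(255,0,0),-1)
  cv2.circle(b,tuple(int(v) for v in (proj("scene",P(-.064,0,z))-[150,130])*4.6),4,(255,0,0),-1)
c=np.hstack([a,cv2.resize(b,(690,600))]);cv2.imwrite("pics/ov.png",cv2.resize(c,(800,372)))
```

```text
nozzle top [0.56895498 0.17138218 0.297     ] [0.5699097  0.17485565 0.297     ]
cap mid [0.56997252 0.17327967 0.275     ] [0.57625362 0.17917629 0.268     ]
big [0.41172394 0.08306995 0.36      ] [0.37913526 0.0605116  0.36      ] [0.41306583 0.08725904 0.32      ] [0.41367887 0.08903764 0.32      ]
jar [0.76943153 0.0445459  0.106     ]
```

View pics/ov.png

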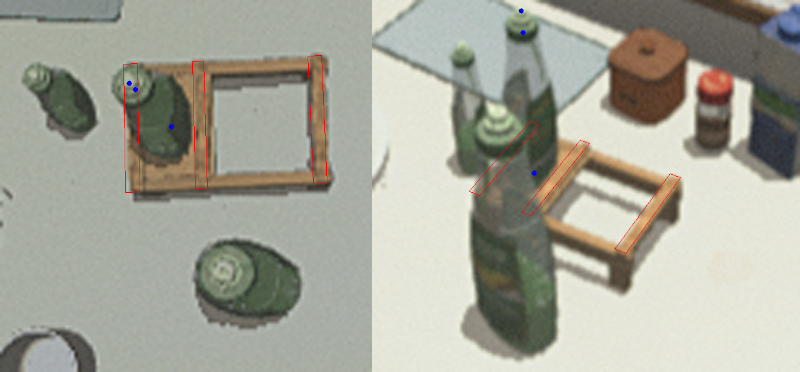

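```bash
cat >> h.py <<'E'
from scipy.spatial.transform import Rotation as Ro
YAW=93.0
def tgt(p,th,yaw=YAW):
    # tool down, yaw, then tilted by th about rest y axis
    ey=np.array([np.cos(np.radians(yaw-90)),np.sin(np.radians(yaw-90)),0])
    R=Ro.from_rotvec(np.radians(th)*ey)*Ro.from_euler('xyz',[-90,0,yaw],degrees=True)
    return np.array(p,float),R
def now():
    o=env.get_obs(); return o["tool_pos"],Ro.from_euler('xyz',o["tool_rot"],degrees=True),o
def rows(p0,R0,p1,R1,n):
    dr=(R0.inv()*R1).as_rotvec()/n; out=[];p=p0;R=R0
    for k in range(n):
        d=R.inv().apply((p1-p0)/n); out.append([(d*1e3).round(1).tolist(),np.degrees(dr).round(2).tolist()]); R=R*Ro.from_rotvec(dr)
    return out
E
python3 - <<'E'
from h import *
p,R,o=now(); print(p)
t=tgt((.57,.173,.42),0)
q=p+[0,0,.24]
for r in rows(q,R,*t,16): print(r)
E
```

```text
[0.18077752 0.62440943 0.18281764]
[[-20.3, 0.2, -31.2], [0.0, -1.2, 0.0]]
[[-21.0, 0.2, -30.8], [0.0, -1.2, 0.0]]
[[-21.6, 0.2, -30.3], [0.0, -1.2, 0.0]]
[[-22.3, 0.2, -29.9], [0.0, -1.2, 0.0]]
[[-22.9, 0.2, -29.4], [0.0, -1.2, 0.0]]
[[-23.5, 0.2, -28.9], [0.0, -1.2, 0.0]]
[[-24.1, 0.2, -28.4], [0.0, -1.2, 0.0]]
[[-24.7, 0.2, -27.9], [0.0, -1.2, 0.0]]
[[-25.2, 0.2, -27.4], [0.0, -1.2, 0.0]]
[[-25.8, 0.2, -26.9], [0.0, -1.2, 0.0]]
[[-26.4, 0.2, -26.3], [0.0, -1.2, 0.0]]
[[-26.9, 0.2, -25.8], [0.0, -1.2, 0.0]]
[[-27.4, 0.2, -25.2], [0.0, -1.2, 0.0]]
[[-28.0, 0.2, -24.6], [0.0, -1.2, 0.0]]
[[-28.5, 0.2, -24.0], [0.0, -1.2, 0.0]]
[[-29.0, 0.2, -23.4], [0.0, -1.2, 0.0]]
```

Request:
carry_out([
  [[0,-40,0],[0,0,0]],
  [[0,-40,0],[0,0,0]],
  [[0,-40,0],[0,0,0]],
  [[0,-40,0],[0,0,0]],
  [[0,-40,0],[0,0,0]],
  [[0,-40,0],[0,0,0]],
])

```text
time_s: 1.5
tool_pos: [0.1807, 0.6241, 0.4247]
tool_rot: [-90.0, -0.0, 73.9]
force: [0.5, 0.9, 0.4]
grip_width: 0.0873
```

Request:
carry_out([
  [[-20,0,-31],[0,-1.2,0]],
  [[-21,0,-31],[0,-1.2,0]],
  [[-22,0,-30],[0,-1.2,0]],
  [[-22,0,-30],[0,-1.2,0]],
  [[-23,0,-29],[0,-1.2,0]],
  [[-23,0,-29],[0,-1.2,0]],
  [[-24,0,-28],[0,-1.2,0]],
  [[-25,0,-28],[0,-1.2,0]],
])

```text
time_s: 2.3
tool_pos: [0.3754, 0.3979, 0.423]
tool_rot: [-90.0, -0.0, 83.5]
force: [0.1, 0.2, 0.4]
grip_width: 0.0866
```

Request:
carry_out([
  [[-25,0,-27],[0,-1.2,0]],
  [[-26,0,-27],[0,-1.2,0]],
  [[-26,0,-26],[0,-1.2,0]],
  [[-27,0,-26],[0,-1.2,0]],
  [[-27,0,-25],[0,-1.2,0]],
  [[-28,0,-25],[0,-1.2,0]],
  [[-28,0,-24],[0,-1.2,0]],
  [[-29,0,-23],[0,-1.2,0]],
], jaw=0.72)

```text
time_s: 3.1
tool_pos: [0.5696, 0.1737, 0.423]
tool_rot: [-90.0, -0.0, 93.1]
force: [0.9, -0.4, 0.6]
grip_width: 0.0629
```

Run:
```python
from h import *
p,R,o=now(); print(o["time_s"],p,o["tool_rot"],o["qpos"],o["grip_width"],o["force"])
for n in ["wrist","scene"]:
    im=env.read_camera(n); cv2.imwrite(f"pics/{n}1.png",im[:,:,::-1])
    for d in env.outline_of(n,"soap_neck"): print(n,d["p"],d["xy"])
```

```text
3.1 [0.56964802 0.173674   0.42299295] [-9.00306248e+01 -2.16349363e-02  9.31258706e+01] [-33.88659255  11.99729035  18.54783377  64.62738595  -3.92091941
 103.91570874  76.46221483] 0.06285504560118046 [ 0.88272376 -0.37981909  0.56775737]
wrist 0.88 [260.4, 162.0]
wrist 0.67 [318.3, 171.4]
wrist 0.58 [205.0, 43.4]
wrist 0.5 [61.0, 225.8]
scene 0.96 [184.5, 164.5]
scene 0.82 [198.9, 211.6]
```

View pics/wrist1.png

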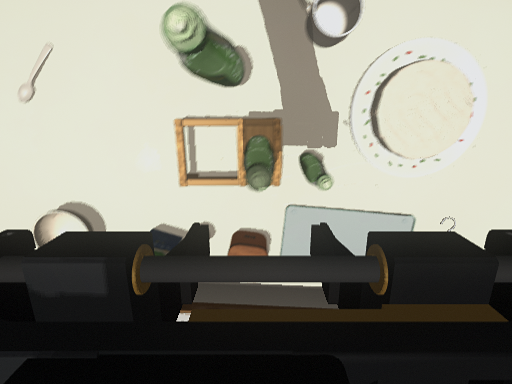

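View pics/scene1.png

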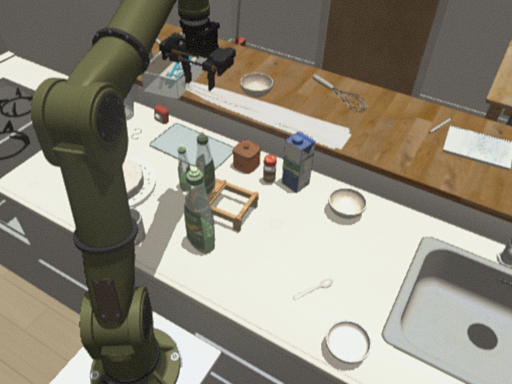

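```bash
cat >> h.py <<'E'
YE=.147; X0=.570
def arc(phi,th,s,d=0,ye=YE,ze=.060,x=X0,lift=0,yaw=YAW):
    f=np.radians(phi); a=np.array([-np.sin(f),np.cos(f)]); n=np.array([-np.cos(f),-np.sin(f)])
    q=np.array([ye,ze])+s*a-(.024-d)*n
    dy=q[0]-.173
    return tgt((x-dy*np.tan(np.radians(yaw-90)),q[0],q[1]+lift),th,yaw)
def seq(lst):
    for a,b in zip(lst[:-1],lst[1:]):
        print(rows(a[0],a[1],b[0],b[1],1)[0])
E
python3 - <<'E'
from h import *
# cap lateral offset from wrist picture
c=env.get_calibration("wrist");p,R,o=now()
H=c["hand_eye"]
for uv in [(259,183)]:
    d=np.array([(uv[0]-c["cx"])/c["fx"],(uv[1]-c["cy"])/c["fy"],1]); d=R.apply(H[:3,:3]@d); oo=p+R.apply(H[:3,3])
    for z in (.28,.297): print(oo+d*(z-oo[2])/d[2])
L=[arc(ph,th,.19,lift=.17) for ph,th in zip(np.linspace(0,90,11),np.linspace(0,65,11))]
for l in L: print(l[0].round(3))
seq(L)
E
```

```text
[0.57827    0.17397571 0.28      ]
[0.57411742 0.17380063 0.297     ]
[0.57  0.171 0.42 ]
[0.572 0.141 0.421]
[0.573 0.111 0.418]
[0.575 0.082 0.41 ]
[0.576 0.055 0.398]
[0.578 0.03  0.381]
[0.579 0.007 0.361]
[ 0.58  -0.011  0.338]
[ 0.58  -0.026  0.312]
[ 0.581 -0.037  0.283]
[ 0.581 -0.043  0.254]
[[-30.1, -1.4, 0.0], [-0.0, -0.0, -6.5]]
[[-30.1, -0.1, -0.0], [0.0, 0.0, -6.5]]
[[-30.1, 1.2, 0.0], [0.0, -0.0, -6.5]]
[[-30.0, 2.5, 0.0], [0.0, 0.0, -6.5]]
[[-29.8, 3.8, -0.0], [0.0, 0.0, -6.5]]
[[-29.6, 5.1, -0.0], [-0.0, -0.0, -6.5]]
[[-29.4, 6.4, -0.0], [0.0, 0.0, -6.5]]
[[-29.1, 7.7, -0.0], [0.0, -0.0, -6.5]]
[[-28.7, 8.9, 0.0], [-0.0, -0.0, -6.5]]
[[-28.3, 10.2, -0.0], [0.0, 0.0, -6.5]]
```

Request:
carry_out([
  [[-30,-1,0],[0,0,-6.5]],
  [[-30,0,0],[0,0,-6.5]],
  [[-30,1,0],[0,0,-6.5]],
  [[-30,2,0],[0,0,-6.5]],
  [[-30,4,0],[0,0,-6.5]],
  [[-30,5,0],[0,0,-6.5]],
  [[-29,6,0],[0,0,-6.5]],
  [[-29,8,0],[0,0,-6.5]],
  [[-29,9,0],[0,0,-6.5]],
  [[-28,10,0],[0,0,-6.5]],
  [[0,0,0],[0,0,0]],
])

```text
time_s: 4.4
tool_pos: [0.578, -0.0398, 0.2455]
tool_rot: [-87.1, -65.4, 90.2]
force: [-0.3, -0.8, -1.0]
grip_width: 0.0622
```

Run:
```python
from h import *
p,R,o=now(); print(o["time_s"],p,o["tool_rot"],o["qpos"],o["grip_width"],o["force"])
t=arc(90,65,.19,lift=.17); print((p-t[0])*1e3, np.degrees((R.inv()*t[1]).as_rotvec()))
for n in ["wrist","scene"]:
    im=env.read_camera(n); cv2.imwrite(f"pics/{n}2.png",im[:,:,::-1])
```

```text
4.4 [ 0.57801518 -0.03983573  0.24547439] [-87.10652921 -65.38975663  90.17234104] [ 14.77306949  36.25309829  25.50512106  82.02948111 -60.34463511
 114.98409315 134.62128175] 0.06222924374203251 [-0.30223668 -0.77834104 -1.04277156]
[-3.30490488  3.16427187 -8.52560757] [-0.32657224 -1.17598583  0.41947001]
```

View pics/scene2.png

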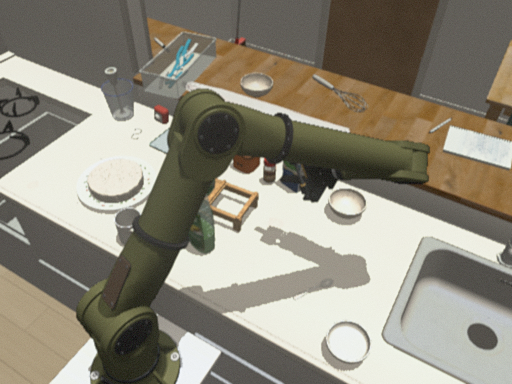

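Request:
carry_out([
  [[-33,15,0],[0,0,0]],
  [[-33,15,0],[0,0,0]],
  [[-33,15,0],[0,0,0]],
  [[-30,14,0],[0,0,0]],
  [[0,0,0],[0,0,0]],
])

```text
time_s: 5.0
tool_pos: [0.581, -0.0377, 0.1169]
tool_rot: [-90.3, -64.9, 93.6]
force: [-0.7, -0.2, -0.1]
grip_width: 0.0627
```

Run:
```python
from h import *
p,R,o=now(); print(o["time_s"],p,o["tool_rot"],o["qpos"],o["grip_width"],o["force"])
for n in ["wrist","top"]:
    im=env.read_camera(n); cv2.imwrite(f"pics/{n}3.png",im[:,:,::-1])
```

```text
5.0 [ 0.58104808 -0.03767967  0.11691797] [-90.33754518 -64.912725    93.63711513] [ 15.14200015  44.53154047  24.27241811  85.12087888 -59.80620416
 108.0484027  145.43106246] 0.06267503812273147 [-0.74838616 -0.21017987 -0.05474638]
```

View pics/top3.png

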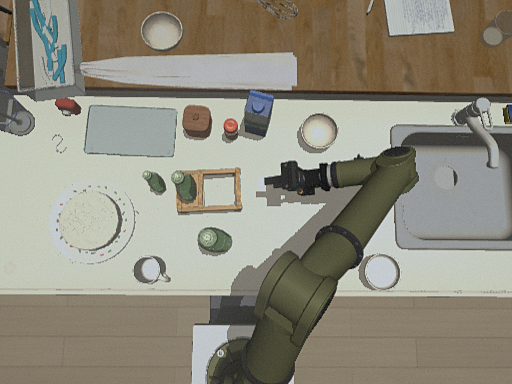

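View pics/wrist3.png

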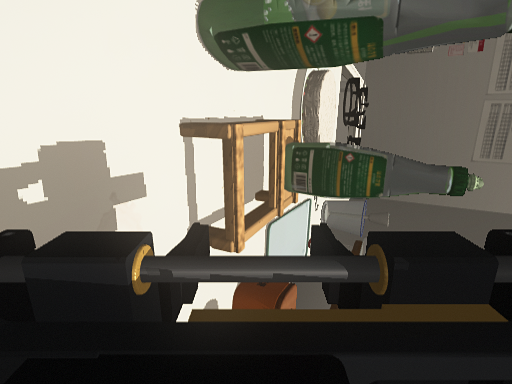

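Request:
carry_out([
  [[33,-15,0],[0,0,0]],
  [[33,-15,0],[0,0,0]],
  [[33,-15,0],[0,0,0]],
  [[30,-14,0],[0,0,0]],
])

```text
time_s: 5.5
tool_pos: [0.5808, -0.039, 0.2639]
tool_rot: [-91.1, -64.8, 94.1]
force: [0.1, -0.7, 0.7]
grip_width: 0.0626
```

Request:
carry_out([
  [[28,-6,0],[0,0,6.5]],
  [[29,-5,0],[0,0,6.5]],
  [[29,-4,0],[0,0,6.5]],
  [[29,-3,0],[0,0,6.5]],
  [[30,-2,0],[0,0,6.5]],
  [[30,-1,0],[0,0,6.5]],
  [[30,1,0],[0,0,6.5]],
  [[30,2,0],[0,0,6.5]],
  [[30,3,0],[0,0,6.5]],
  [[30,4,0],[0,0,6.5]],
  [[0,0,0],[0,0,0]],
])

```text
time_s: 6.6
tool_pos: [0.5651, 0.1866, 0.4256]
tool_rot: [-90.3, -0.4, 94.1]
force: [0.4, 1.1, -0.9]
grip_width: 0.0631
```

Run:
```python
from h import *
p,R,o=now(); print(o["time_s"],p,o["tool_rot"])
print(rows(p,R,*tgt((.572,.173,.35),0),2))
```

```text
6.6 [0.56508047 0.18659972 0.42555945] [-90.27577859  -0.39289619  94.14836202]
[[[-7.3, 37.7, -2.8], [0.14, 0.57, 0.2]], [[-7.1, 37.8, -2.9], [0.14, 0.57, 0.2]]]
```

Request:
carry_out([
  [[-7,30,-3],[0.1,0.6,0.2]],
  [[-7,30,-3],[0.1,0.6,0.2]],
  [[0,15,0],[0,0,0]],
  [[0,0,0],[0,0,0]],
])

```text
time_s: 7.0
tool_pos: [0.5739, 0.1597, 0.3484]
tool_rot: [-89.9, 0.2, 91.8]
force: [0.1, -0.1, 0.8]
grip_width: 0.0627
```

Run:
```python
from h import *
p,R,o=now(); print(o["time_s"],p,o["tool_rot"])
im=env.read_camera("wrist"); cv2.imwrite(f"pics/wrist4.png",im[:,:,::-1])
c=env.get_calibration("wrist");H=c["hand_eye"]
for dd in env.outline_of("wrist","soap_neck"):
    uv=dd["xy"]; d=np.array([(uv[0]-c["cx"])/c["fx"],(uv[1]-c["cy"])/c["fy"],1]); d=R.apply(H[:3,:3]@d); oo=p+R.apply(H[:3,3])
    print(dd["p"],uv,oo+d*(.275-oo[2])/d[2])
```

```text
7.0 [0.57394992 0.15970578 0.34844778] [-89.88388917   0.23975391  91.80676554]
0.96 [204.5, 36.6] [0.43651863 0.10732351 0.275     ]
0.86 [335.9, 177.7] [0.55820231 0.23464753 0.275     ]
0.58 [273.6, 168.9] [0.55136678 0.17269687 0.275     ]
0.29 [212.6, 244.3] [0.63440634 0.11173503 0.275     ]
```

View pics/wrist4.png

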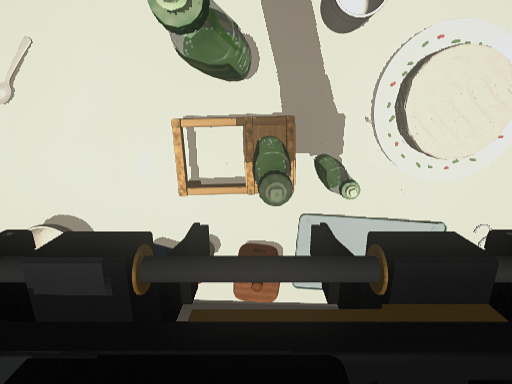

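```bash
cat >> h.py <<'E'
def wback(uv,z):
    c=env.get_calibration("wrist");H=c["hand_eye"];p,R,o=now()
    d=np.array([(uv[0]-c["cx"])/c["fx"],(uv[1]-c["cy"])/c["fy"],1]); d=R.apply(H[:3,:3]@d); oo=p+R.apply(H[:3,3])
    return oo+d*(z-oo[2])/d[2]
E
python3 - <<'E'
from h import *
print(wback((276,190),.297),wback((275,189),.28))
p,R,o=now();print(p,o["tool_rot"]); print(rows(p,R,*tgt((.572,.1735,.32),0),2))
E
```

```text
[0.56881759 0.17527737 0.297     ] [0.57242395 0.17533213 0.28      ]
[0.57526511 0.16017918 0.3503258 ] [-90.075395     0.21495291  91.8478291 ]
[[[6.8, 15.1, 1.4], [0.04, -0.58, -0.11]], [[6.8, 15.1, 1.4], [0.04, -0.58, -0.11]]]
```

Request:
carry_out([
  [[7,5,2],[0,-0.6,0]],
  [[7,5,2],[0,-0.6,0]],
  [[0,10,0],[0,0,0]],
  [[0,10,0],[0,0,0]],
  [[0,0,0],[0,0,0]],
  [[0,0,0],[0,0,0]],
], jaw=0.74, squeeze=3)

```text
time_s: 7.7
tool_pos: [0.5707, 0.1731, 0.3157]
tool_rot: [-89.7, 0.4, 93.0]
force: [0.0, 0.1, -0.3]
grip_width: 0.0644
```

Run:
```python
from h import *
p,R,o=now(); print(o["time_s"],p,o["tool_rot"],o["force"])
im=env.read_camera("wrist"); cv2.imwrite(f"pics/wrist5.png",im[:,:,::-1])
```

```text
7.7 [0.57071983 0.17311487 0.31568229] [-89.73736955   0.42685206  93.02633949] [ 0.02464653  0.09746716 -0.28422461]
```

View pics/wrist5.png

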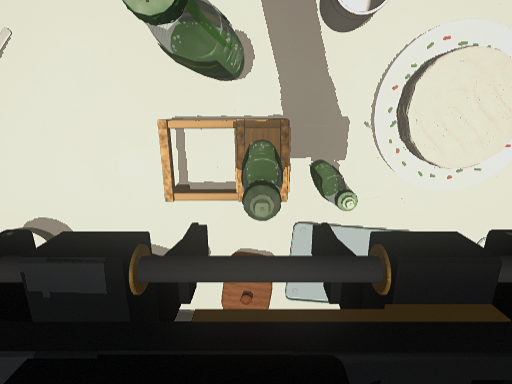

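Request:
carry_out([
  [[1,12,0],[0,0,0]],
  [[0,12,0],[0,0,0]],
  [[0,12,0],[0,0,0]],
  [[0,10,0],[0,0,0]],
  [[0,0,0],[0,0,0]],
])

```text
time_s: 8.25
tool_pos: [0.5696, 0.1738, 0.2679]
tool_rot: [-89.6, 0.5, 93.1]
force: [-0.7, -0.8, -0.2]
grip_width: 0.0646
```

Request:
carry_out([
  [[0,6,0],[0,0,0]],
  [[0,6,0],[0,0,0]],
  [[0,6,0],[0,0,0]],
  [[0,0,0],[0,0,0]],
  [[0,0,0],[0,0,0]],
], jaw=0.64)

```text
time_s: 8.75
tool_pos: [0.5706, 0.1741, 0.2522]
tool_rot: [-89.8, 0.4, 93.1]
force: [-0.6, 0.7, 0.5]
grip_width: 0.0559
```

Run:
```python
from h import *
p,R,o=now(); print(o["time_s"],p,o["tool_rot"],o["force"],o["grip_width"])
im=env.read_camera("wrist"); cv2.imwrite(f"pics/wrist6.png",im[:,:,::-1])
im=env.read_camera("scene"); cv2.imwrite(f"pics/scene6.png",im[:,:,::-1])
a=im[110:260,150:340];cv2.imwrite("pics/scene6z.png",cv2.resize(a,(760,600),interpolation=cv2.INTER_CUBIC)[:,:,::-1])
```

```text
8.75 [0.57057094 0.17405642 0.25222485] [-89.79192122   0.39881037  93.0608254 ] [-0.55573607  0.6868312   0.53690513] 0.05588548892765668
```

View pics/wrist6.png

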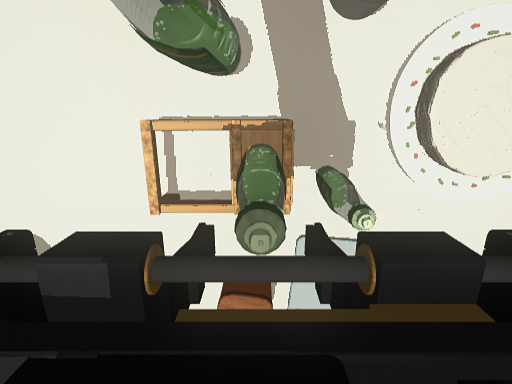

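View pics/scene6z.png

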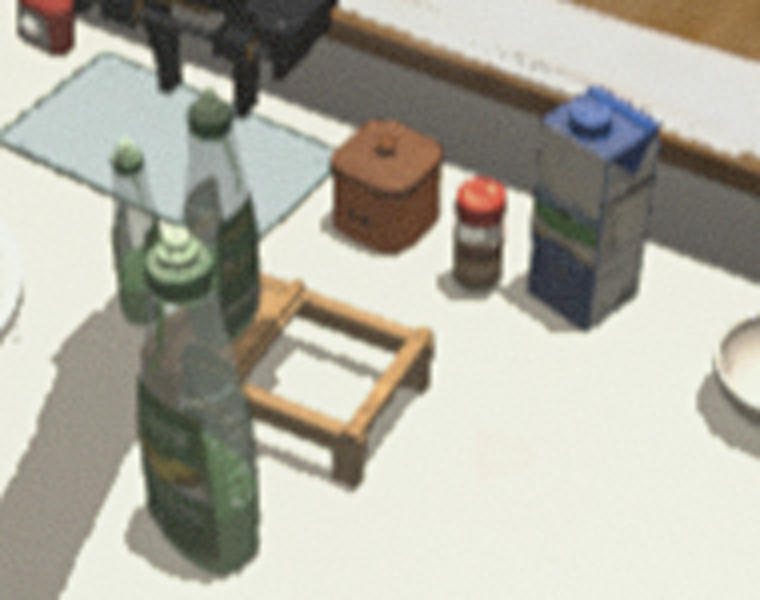

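Run:
```python
from h import *
p,R,o=now()
c=env.get_calibration("wrist");H=np.linalg.inv(c["hand_eye"])
def wp(X):
    q=H[:3,:3]@R.inv().apply(np.array(X)-p)+H[:3,3]; return c["fx"]*q[0]/q[2]+c["cx"],c["fy"]*q[1]/q[2]+c["cy"]
print("tcp wrist",wp(p), "tips", wp(p+R.apply([.0277,0,0])),wp(p+R.apply([-.0277,0,0])),wp(p+R.apply([-.0277,-.03,0])))
for x in (.56,.57,.58): print(x, wp((x,.174,.297)),wp((x,.174,.28)))
for X in [p, p+R.apply([.028,0,0]),p+R.apply([-.028,0,0]),(.57,.174,.297),(.57,.174,.268)]:
    print((proj("scene",X)-[150,110])*4)
```

```text
tcp wrist (np.float64(259.2415527473701), np.float64(216.14081284203783)) tips (np.float64(295.8978067079278), np.float64(216.1378347757339)) (np.float64(222.5888536299929), np.float64(216.14379061953545)) (np.float64(216.88818453424838), np.float64(232.15245285289745))
0.56 (np.float64(259.41147723136936), np.float64(224.84419511064002)) (np.float64(259.60315848566796), np.float64(215.062218760598))
0.57 (np.float64(258.5376599923243), np.float64(240.21922378472192)) (np.float64(258.8019545573248), np.float64(229.25135939825338))
0.58 (np.float64(257.6908023897434), np.float64(255.11989104184158)) (np.float64(258.0233682548333), np.float64(243.03994698973946))
[213.10117731 138.47000455]
[181.79718178 127.57056485]
[244.81721229 149.51290834]
[208.84700441  92.48235525]
[211.32433127 123.23062764]
```

Run:
```python
from h import *
R=Ro.from_euler('xyz',[-90.34,-64.91,93.64],degrees=True); p=np.array([.58105,-.03768,.11692])
a=cv2.imread("pics/top3.png")[140:230,220:340];a=cv2.resize(a,(800,600),interpolation=cv2.INTER_CUBIC)
for v,col in [((0,0,0),(0,0,255)),((.031,0,0),(255,0,0)),((-.031,0,0),(255,255,0)),((.031,-.038,0),(0,255,0))]:
    q=(proj("top",p+R.apply(v))-[220,140])*6.667; cv2.circle(a,(int(q[0]),int(q[1])),5,col,-1)
cv2.imwrite("pics/t3z.png",a)
a=cv2.imread("pics/wrist6.png")[190:330,150:370];cv2.imwrite("pics/w6z.png",cv2.resize(a,(800,509),interpolation=cv2.INTER_CUBIC))
```

```text
(no output)
```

View pics/t3z.png

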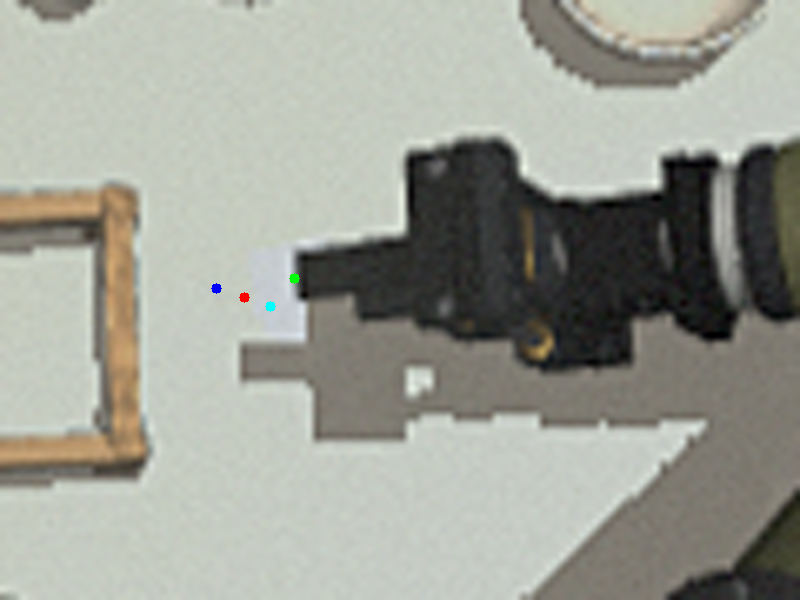

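View pics/w6z.png

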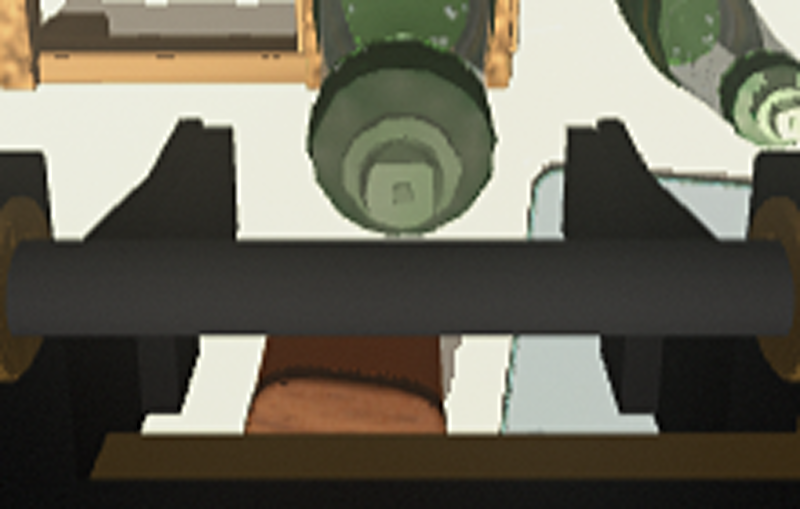

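All three cameras put the visible fingertips about 38 mm behind the stated TCP. I'll nudge the bottle slightly, which can be undone, to see where the fingers actually touch.

Request:
carry_out([
  [[-5,0,0],[0,0,0]],
  [[-5,0,0],[0,0,0]],
  [[-4,0,0],[0,0,0]],
  [[-3,0,0],[0,0,0]],
  [[-3,0,0],[0,0,0]],
  [[0,0,0],[0,0,0]],
])

```text
time_s: 9.45
tool_pos: [0.5718, 0.1534, 0.2525]
tool_rot: [-89.8, 0.4, 93.0]
force: [-0.7, -0.0, 0.5]
grip_width: 0.0556
```

Run:
```python
from h import *
p,R,o=now(); print(o["time_s"],p,o["tool_rot"],o["force"],o["grip_width"])
im=env.read_camera("wrist"); a=im[190:330,150:370];cv2.imwrite("pics/w7z.png",cv2.resize(a,(800,509),interpolation=cv2.INTER_CUBIC)[:,:,::-1])
im=env.read_camera("scene"); 
a=im[110:260,150:340];cv2.imwrite("pics/scene7z.png",cv2.resize(a,(760,600),interpolation=cv2.INTER_CUBIC)[:,:,::-1])
```

```text
9.45 [0.57179492 0.15342933 0.25254487] [-89.80955312   0.39777184  93.00698698] [-0.66466286 -0.04641714  0.51716793] 0.05563460834307797
```

View pics/w7z.png

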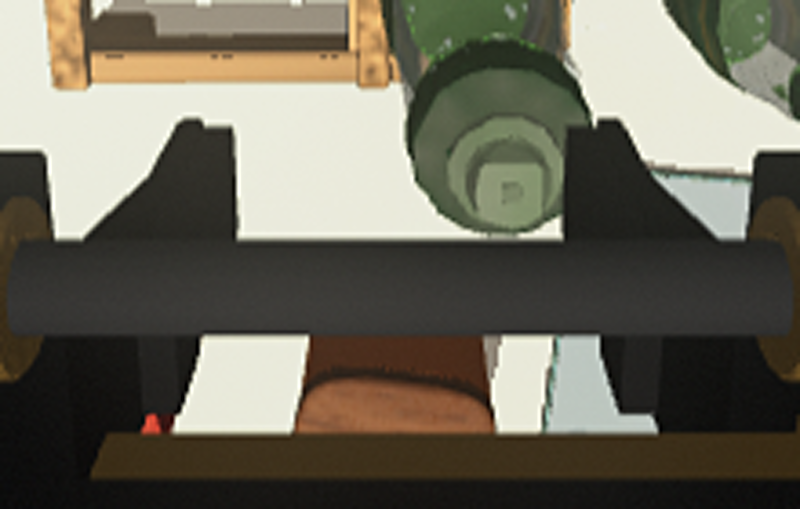

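View pics/scene7z.png

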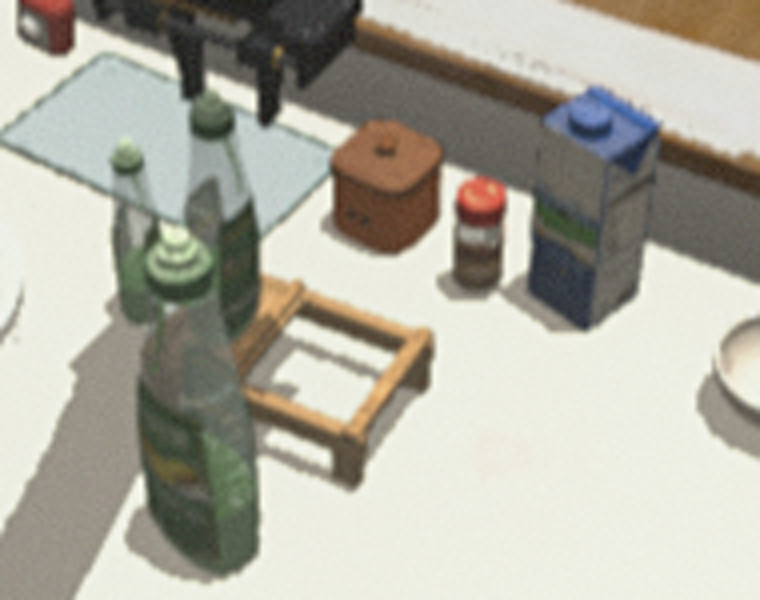

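The finger only touched near the nozzle top and the bottle hardly moved, so the real fingertips are about 38 mm behind the stated TCP. I'll use that offset from here on: re-centre and go 30 mm deeper.

Request:
carry_out([
  [[7,0,0],[0,0,0]],
  [[7,0,0],[0,0,0]],
  [[6.5,0,0],[0,0,0]],
  [[0,0,0],[0,0,0]],
  [[0,0,0],[0,0,0]],
])

```text
time_s: 10.05
tool_pos: [0.5705, 0.1749, 0.2522]
tool_rot: [-89.8, 0.4, 93.1]
force: [-0.2, 0.0, 0.3]
grip_width: 0.0554
```

Run:
```python
from h import *
p,R,o=now(); print(o["time_s"],p,o["tool_rot"],o["force"],o["grip_width"])
im=env.read_camera("wrist"); a=im[190:330,150:370];cv2.imwrite("pics/w8z.png",cv2.resize(a,(800,509),interpolation=cv2.INTER_CUBIC)[:,:,::-1])
```

```text
10.05 [0.57051843 0.17491067 0.25217859] [-89.79146331   0.4141598   93.10319975] [-0.21393074  0.04908667  0.30066617] 0.05539365198080209
```

View pics/w8z.png

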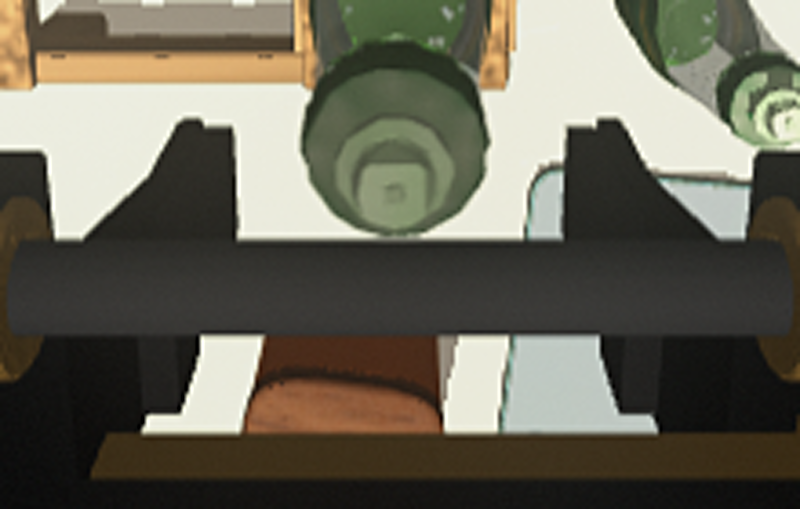

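Request:
carry_out([
  [[-1,8,0],[0,0,0]],
  [[0,8,0],[0,0,0]],
  [[0,8,0],[0,0,0]],
  [[0,6,0],[0,0,0]],
  [[0,0,0],[0,0,0]],
])

```text
time_s: 10.6
tool_pos: [0.5698, 0.1731, 0.2208]
tool_rot: [-89.7, 0.4, 93.1]
force: [-0.4, -0.5, 0.6]
grip_width: 0.0557
```

Request:
carry_out([
  [[0,0,0],[0,0,0]],
  [[0,0,0],[0,0,0]],
  [[0,0,0],[0,0,0]],
], jaw=0.55)

```text
time_s: 10.9
tool_pos: [0.5708, 0.1735, 0.2228]
tool_rot: [-89.8, 0.4, 93.1]
force: [-0.6, -0.2, 0.0]
grip_width: 0.0486
```

Run:
```python
from h import *
p,R,o=now(); print(o["time_s"],p,o["tool_rot"],o["force"],o["grip_width"])
im=env.read_camera("wrist"); a=im[190:330,150:370];a=cv2.resize(a,(600,382),interpolation=cv2.INTER_CUBIC)
im=env.read_camera("scene"); 
b=im[110:200,170:260];b=cv2.resize(b,(382,382),interpolation=cv2.INTER_CUBIC)
cv2.imwrite("pics/w9.png",cv2.resize(np.hstack([a,b]),(800,311))[:,:,::-1])
```

```text
10.9 [0.57078865 0.17346976 0.2227583 ] [-89.84300284   0.37768387  93.06161694] [-0.64399997 -0.17585288  0.00691407] 0.04862525166636049
```

View pics/w9.png

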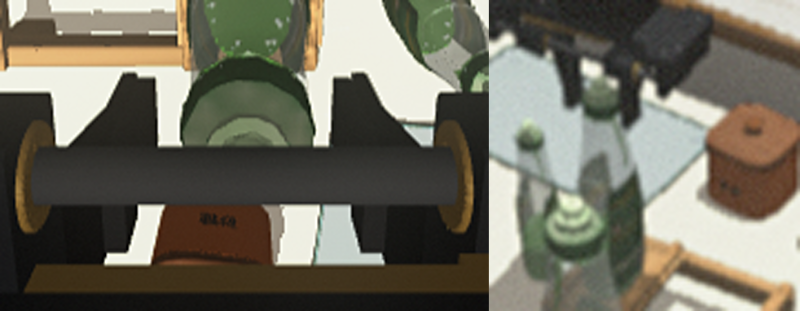

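```bash
cat >> h.py <<'E'
TIP=.038
def arct(phi,th,s,d=0,ye=.148,ze=.06,x=.5708,yaw=93.06):
    # tip-centre at axial s on bottle axis, offset d along front normal
    f=np.radians(phi); a=np.array([-np.sin(f),np.cos(f)]); n=np.array([-np.cos(f),-np.sin(f)])
    q=np.array([ye,ze])+s*a+(d-.024)*n
    p,R=tgt((0,q[0],q[1]),th,yaw); ty=R.apply([0,1,0])
    q3=np.array([x-(q[0]-.1735)*np.tan(np.radians(yaw-90)),q[0],q[1]])+TIP*ty
    return q3,R
E
python3 - <<'E'
from h import *
ph=np.arange(0,92,2.); L=[arct(f,f*.67,.2) for f in ph]
print(L[0][0]); 
for f,l in zip(ph,L): 
    if f%10==0: print(f,l[0].round(4))
seq(L)
E
```

```text
[0.57088019 0.172      0.222     ]
0.0 [0.5709 0.172  0.222 ]
10.0 [0.5725 0.1413 0.2234]
20.0 [0.5741 0.1109 0.2192]
30.0 [0.5757 0.0818 0.2095]
40.0 [0.5771 0.0549 0.1947]
50.0 [0.5784 0.0312 0.1753]
60.0 [0.5795 0.0113 0.1518]
70.0 [ 0.5803 -0.004   0.125 ]
80.0 [ 0.5808 -0.0143  0.0958]
90.0 [ 0.5811 -0.019   0.0652]
[[-6.1, -0.7, 0.0], [0.0, -0.0, -1.34]]
[[-6.1, -0.6, -0.0], [-0.0, 0.0, -1.34]]
[[-6.1, -0.6, -0.0], [0.0, 0.0, -1.34]]
[[-6.1, -0.5, 0.0], [-0.0, -0.0, -1.34]]
[[-6.1, -0.4, 0.0], [-0.0, -0.0, -1.34]]
[[-6.1, -0.3, 0.0], [0.0, 0.0, -1.34]]
[[-6.1, -0.2, 0.0], [-0.0, -0.0, -1.34]]
[[-6.2, -0.2, -0.0], [-0.0, -0.0, -1.34]]
[[-6.2, -0.1, 0.0], [0.0, 0.0, -1.34]]
[[-6.2, -0.0, -0.0], [-0.0, 0.0, -1.34]]
[[-6.2, 0.1, 0.0], [-0.0, -0.0, -1.34]]
[[-6.1, 0.2, -0.0], [0.0, 0.0, -1.34]]
[[-6.1, 0.2, 0.0], [-0.0, -0.0, -1.34]]
[[-6.1, 0.3, 0.0], [0.0, -0.0, -1.34]]
[[-6.1, 0.4, -0.0], [0.0, -0.0, -1.34]]
[[-6.1, 0.5, 0.0], [0.0, 0.0, -1.34]]
[[-6.1, 0.6, 0.0], [0.0, -0.0, -1.34]]
[[-6.1, 0.6, 0.0], [0.0, 0.0, -1.34]]
[[-6.1, 0.7, -0.0], [0.0, -0.0, -1.34]]
[[-6.1, 0.8, -0.0],
[... 299 characters left out ...]
, 1.4, -0.0], [0.0, 0.0, -1.34]]
[[-6.0, 1.5, 0.0], [-0.0, 0.0, -1.34]]
[[-6.0, 1.6, -0.0], [0.0, -0.0, -1.34]]
[[-5.9, 1.7, 0.0], [0.0, 0.0, -1.34]]
[[-5.9, 1.8, -0.0], [0.0, -0.0, -1.34]]
[[-5.9, 1.8, 0.0], [-0.0, -0.0, -1.34]]
[[-5.9, 1.9, 0.0], [0.0, 0.0, -1.34]]
[[-5.9, 2.0, 0.0], [0.0, 0.0, -1.34]]
[[-5.8, 2.1, -0.0], [-0.0, -0.0, -1.34]]
[[-5.8, 2.1, 0.0], [0.0, 0.0, -1.34]]
[[-5.8, 2.2, -0.0], [0.0, 0.0, -1.34]]
[[-5.8, 2.3, 0.0], [-0.0, -0.0, -1.34]]
[[-5.7, 2.4, -0.0], [0.0, -0.0, -1.34]]
[[-5.7, 2.5, 0.0], [0.0, -0.0, -1.34]]
[[-5.7, 2.5, -0.0], [0.0, 0.0, -1.34]]
[[-5.6, 2.6, -0.0], [-0.0, 0.0, -1.34]]
[[-5.6, 2.7, -0.0], [0.0, 0.0, -1.34]]
[[-5.6, 2.8, 0.0], [-0.0, -0.0, -1.34]]
```

Request:
carry_out([
  [[-6,-0.7,0],[0,0,-1.34]],
  [[-6,-0.6,0],[0,0,-1.34]],
  [[-6,-0.6,0],[0,0,-1.34]],
  [[-6,-0.5,0],[0,0,-1.34]],
  [[-6,-0.4,0],[0,0,-1.34]],
  [[-6,-0.3,0],[0,0,-1.34]],
  [[0,0,0],[0,0,0]],
])

```text
time_s: 11.7
tool_pos: [0.573, 0.1337, 0.2236]
tool_rot: [-89.8, -7.6, 92.7]
force: [0.6, 0.3, 0.5]
grip_width: 0.0482
```

```bash
cat > look.py <<'E'
from h import *
import sys
n=sys.argv[1]
p,R,o=now(); print(o["time_s"],p.round(4),o["tool_rot"].round(1),o["force"].round(2),o["grip_width"].round(4),o["qpos"].round(1)[4:])
im=env.read_camera("wrist"); a=cv2.resize(im[130:330,100:420],(612,382),interpolation=cv2.INTER_CUBIC)
im=env.read_camera("scene"); b=im[110:230,170:290];b=cv2.resize(b,(382,382),interpolation=cv2.INTER_CUBIC)
cv2.imwrite(f"pics/l{n}.png",cv2.resize(np.hstack([a,b]),(796,306))[:,:,::-1])
E
python3 look.py a
```

```text
Traceback (most recent call last):
  File "look.py", line 4, in <module>
    p,R,o=now(); print(o["time_s"],p.round(4),o["tool_rot"].round(1),o["force"].round(2),o["grip_width"].round(4),o["qpos"].round(1)[4:])
                                                                                         ^^^^^^^^^^^^^^^^^^^^^
AttributeError: 'float' object has no attribute 'round'
```

```bash
sed -i 's/o\["grip_width"\].round(4)/round(o["grip_width"],4)/' look.py; python3 look.py a
```

```text
11.7 [0.573  0.1337 0.2236] [-89.8  -7.6  92.7] [0.55 0.27 0.5 ] 0.0482 [-10.7  80.2  86. ]
```

View pics/la.png

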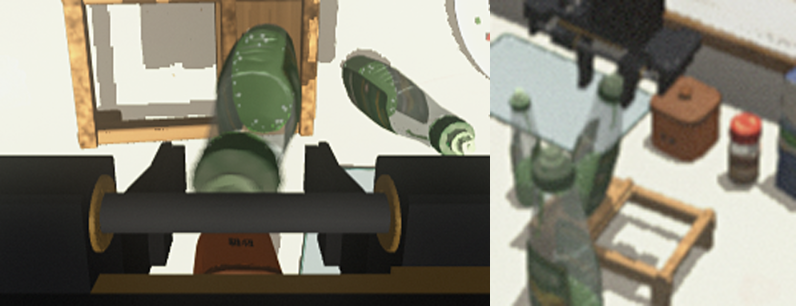

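The bottle is tilting, with its cap inside the caging fingers (wrist view, about 235,165). I'll continue slowly.

Request:
carry_out([
  [[-6,-0.2,0],[0,0,-1.34]],
  [[-6,-0.2,0],[0,0,-1.34]],
  [[-6,-0.1,0],[0,0,-1.34]],
  [[-6,0,0],[0,0,-1.34]],
  [[-6,0.1,0],[0,0,-1.34]],
  [[0,0,0],[0,0,0]],
])

```text
time_s: 12.4
tool_pos: [0.5741, 0.1062, 0.2181]
tool_rot: [-89.8, -14.3, 92.9]
force: [0.5, -0.9, -0.4]
grip_width: 0.0481
```

```bash
python3 look.py b
```

```text
12.4 [0.5741 0.1062 0.2181] [-89.8 -14.3  92.9] [ 0.54 -0.93 -0.41] 0.0481 [-17.9  80.2  95.2]
```

View pics/lb.png

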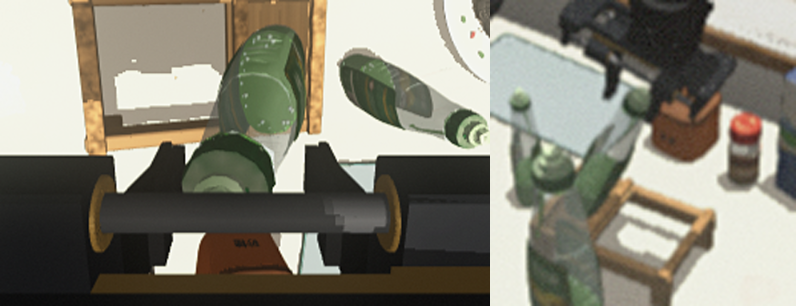

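Request:
carry_out([
  [[-6,0.2,0],[0,0,-1.34]],
  [[-6,0.2,0],[0,0,-1.34]],
  [[-6,0.3,0],[0,0,-1.34]],
  [[-6,0.4,0],[0,0,-1.34]],
  [[-6,0.5,0],[0,0,-1.34]],
  [[-6,0.6,0],[0,0,-1.34]],
  [[0,0,0],[0,0,0]],
])

```text
time_s: 13.2
tool_pos: [0.5756, 0.0735, 0.2047]
tool_rot: [-89.7, -22.3, 92.9]
force: [0.1, -0.5, -1.1]
grip_width: 0.0477
```

```bash
python3 look.py c
```

```text
13.2 [0.5756 0.0735 0.2047] [-89.7 -22.3  92.9] [ 0.07 -0.49 -1.06] 0.0477 [-26.7  81.7 106.5]
```

View pics/lc.png

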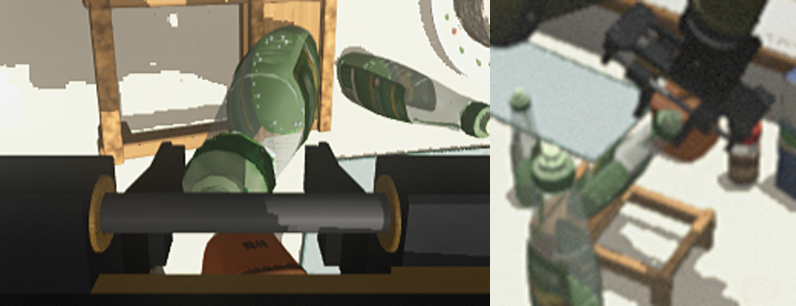

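Request:
carry_out([
  [[-6,0.6,0],[0,0,-1.34]],
  [[-6,0.7,0],[0,0,-1.34]],
  [[-6,0.8,0],[0,0,-1.34]],
  [[-6,0.9,0],[0,0,-1.34]],
  [[-6,1,0],[0,0,-1.34]],
  [[-6,1,0],[0,0,-1.34]],
  [[0,0,0],[0,0,0]],
])

```text
time_s: 14.0
tool_pos: [0.577, 0.0438, 0.1846]
tool_rot: [-89.7, -30.4, 92.8]
force: [-0.5, -0.7, -0.2]
grip_width: 0.0477
```

```bash
python3 look.py d
```

```text
14.0 [0.577  0.0438 0.1846] [-89.7 -30.4  92.8] [-0.46 -0.7  -0.21] 0.0477 [-35.2  84.6 117.4]
```

View pics/ld.png

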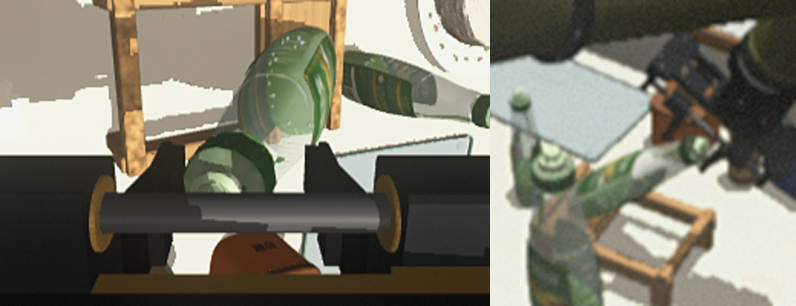

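Request:
carry_out([
  [[-6,1,0],[0,0,-1.34]],
  [[-6,1.1,0],[0,0,-1.34]],
  [[-6,1.2,0],[0,0,-1.34]],
  [[-6,1.3,0],[0,0,-1.34]],
  [[-6,1.4,0],[0,0,-1.34]],
  [[-6,1.4,0],[0,0,-1.34]],
  [[0,0,0],[0,0,0]],
])

```text
time_s: 14.8
tool_pos: [0.5779, 0.0165, 0.1573]
tool_rot: [-89.5, -38.5, 92.6]
force: [0.2, -1.6, -0.4]
grip_width: 0.048
```

```bash
python3 look.py e
```

```text
14.8 [0.5779 0.0165 0.1573] [-89.5 -38.5  92.6] [ 0.24 -1.63 -0.44] 0.048 [-42.7  88.5 127.2]
```

View pics/le.png

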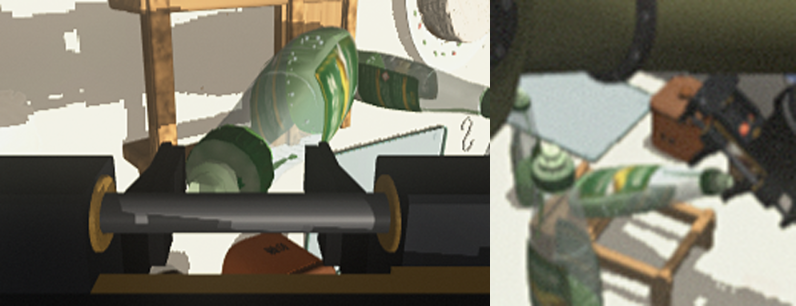

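Request:
carry_out([
  [[-6,1.5,0],[0,0,-1.34]],
  [[-6,1.6,0],[0,0,-1.34]],
  [[-6,1.6,0],[0,0,-1.34]],
  [[-6,1.7,0],[0,0,-1.34]],
  [[-6,1.8,0],[0,0,-1.34]],
  [[0,0,0],[0,0,0]],
])

```text
time_s: 15.5
tool_pos: [0.5785, -0.0002, 0.1311]
tool_rot: [-89.4, -45.2, 92.5]
force: [-0.2, -0.5, -1.4]
grip_width: 0.048
```

```bash
python3 look.py f
python3 - <<'E'
import sys; sys.argv=['x']
from h import *
im=env.read_camera("top");a=cv2.resize(im[150:240,160:310],(800,480),interpolation=cv2.INTER_CUBIC);cv2.imwrite("pics/tf.png",a[:,:,::-1])
E
```

```text
15.5 [ 5.785e-01 -2.000e-04  1.311e-01] [-89.4 -45.2  92.5] [-0.25 -0.51 -1.42] 0.048 [-47.9  92.  134.2]
```

View pics/lf.png

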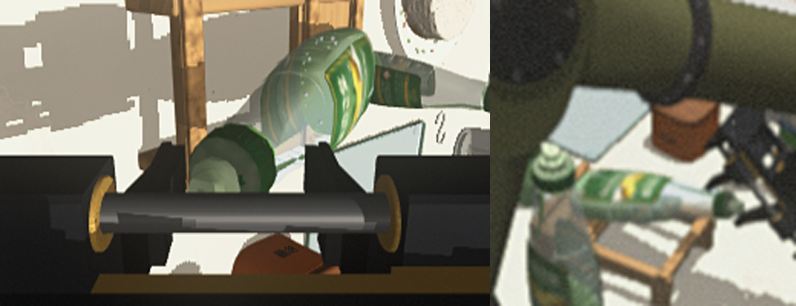

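View pics/tf.png

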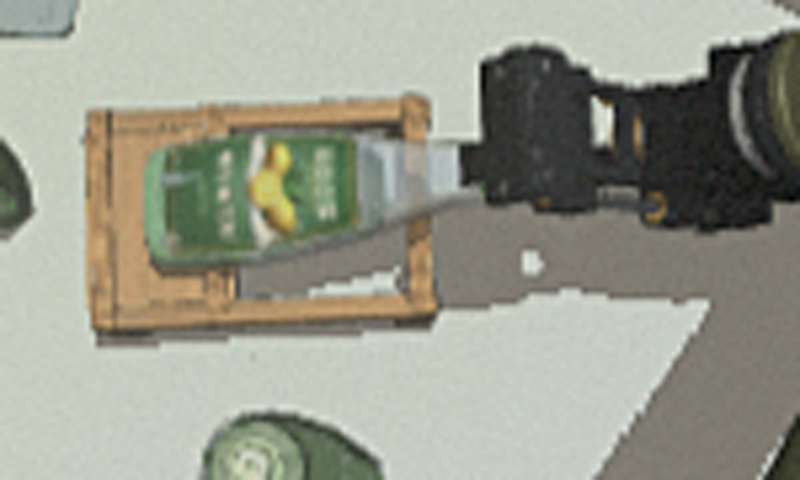

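Request:
carry_out([
  [[-6,1.8,0],[0,0,-1.34]],
  [[-6,1.9,0],[0,0,-1.34]],
  [[-6,2,0],[0,0,-1.34]],
  [[-6,2.1,0],[0,0,-1.34]],
  [[-6,2.1,0],[0,0,-1.34]],
  [[0,0,0],[0,0,0]],
])

```text
time_s: 16.25
tool_pos: [0.579, -0.0126, 0.1021]
tool_rot: [-89.3, -51.9, 92.4]
force: [-0.2, -0.3, -1.0]
grip_width: 0.0479
```

```bash
python3 look.py g
python3 - <<'E'
import sys; sys.argv=['x']
from h import *
im=env.read_camera("top");a=cv2.resize(im[150:240,160:310],(800,480),interpolation=cv2.INTER_CUBIC);cv2.imwrite("pics/tg.png",a[:,:,::-1])
E
```

```text
16.25 [ 0.579  -0.0126  0.1021] [-89.3 -51.9  92.4] [-0.21 -0.34 -1.  ] 0.0479 [-52.3  95.5 140. ]
```

View pics/lg.png

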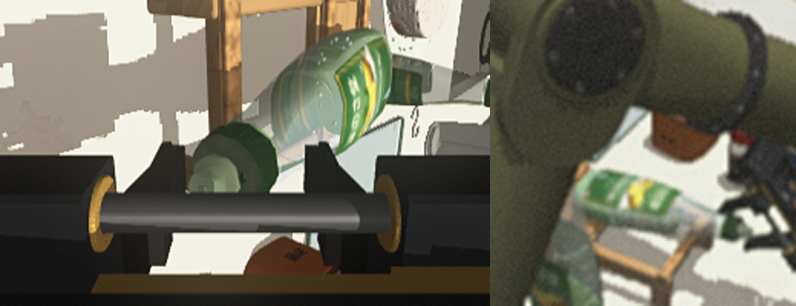

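View pics/tg.png

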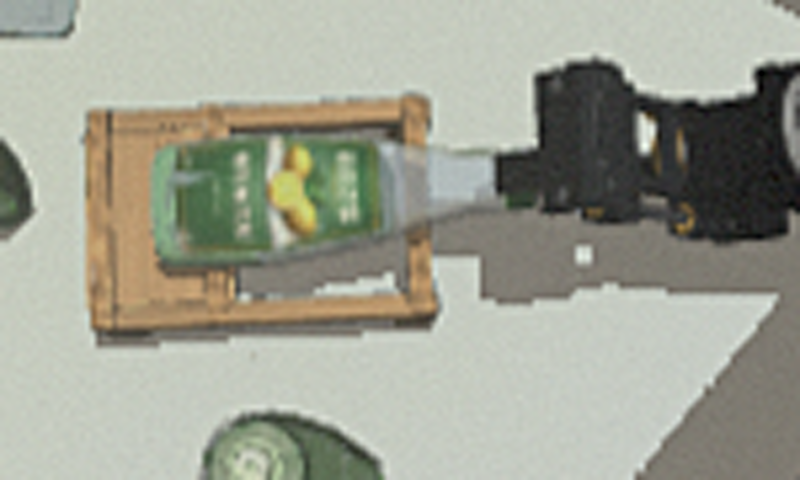

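Request:
carry_out([
  [[-6,2.2,0],[0,0,-1.34]],
  [[-6,2.3,0],[0,0,-1.34]],
  [[-6,2.4,0],[0,0,-1.2]],
  [[0,0,0],[0,0,0]],
])

```text
time_s: 16.8
tool_pos: [0.5791, -0.0174, 0.0835]
tool_rot: [-89.2, -55.8, 92.3]
force: [-0.2, 0.1, -1.0]
grip_width: 0.0477
```

```bash
python3 look.py h
python3 - <<'E'
import sys; sys.argv=['x']
from h import *
im=env.read_camera("top");a=cv2.resize(im[150:240,160:310],(800,480),interpolation=cv2.INTER_CUBIC);cv2.imwrite("pics/th.png",a[:,:,::-1])
E
```

```text
16.8 [ 0.5791 -0.0174  0.0835] [-89.2 -55.8  92.3] [-0.24  0.13 -1.02] 0.0477 [-54.4  97.4 143. ]
```

View pics/lh.png

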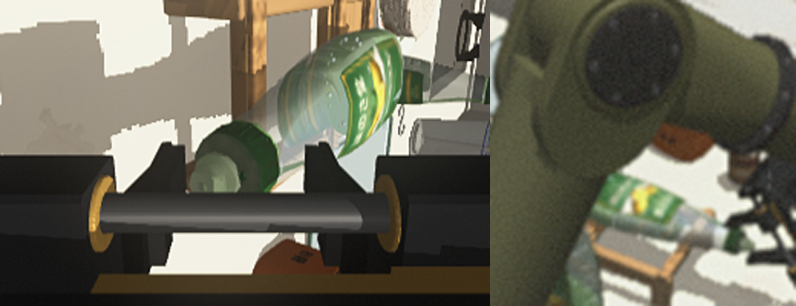

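View pics/th.png

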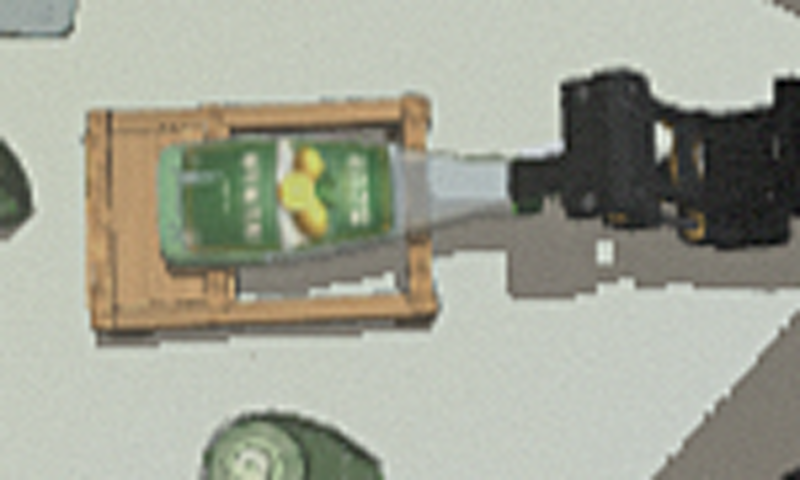

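Request:
carry_out([
  [[-1.7,1.1,0],[0,0,0]],
  [[-1.7,1.1,0],[0,0,0]],
  [[-1.7,1.1,0],[0,0,0]],
  [[-1.7,1.1,0],[0,0,0]],
  [[0,0,0],[0,0,0]],
])

```text
time_s: 17.45
tool_pos: [0.5801, -0.0169, 0.0777]
tool_rot: [-89.6, -55.7, 92.7]
force: [-0.3, 0.2, -0.8]
grip_width: 0.0479
```

```bash
python3 look.py i
python3 - <<'E'
import sys; sys.argv=['x']
from h import *
im=env.read_camera("top");a=cv2.resize(im[150:240,160:310],(800,480),interpolation=cv2.INTER_CUBIC);cv2.imwrite("pics/ti.png",a[:,:,::-1])
E
```

```text
17.45 [ 0.5801 -0.0169  0.0777] [-89.6 -55.7  92.7] [-0.31  0.23 -0.85] 0.0479 [-54.5  97.  143.5]
```

View pics/li.png

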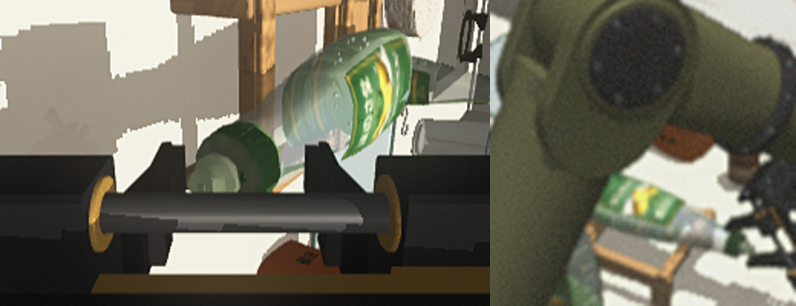

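View pics/ti.png

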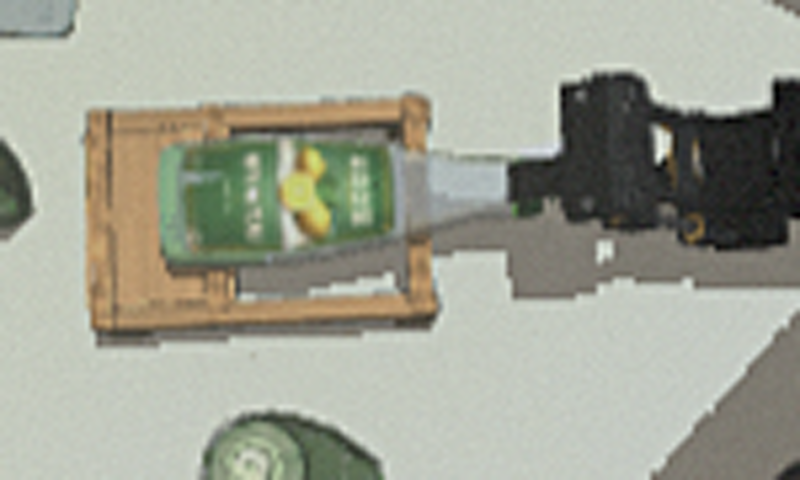

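Request:
carry_out([
  [[-1.7,1.1,0],[0,0,0]],
  [[-1.7,1.1,0],[0,0,0]],
  [[-1.7,1.1,0],[0,0,0]],
  [[0,0,0],[0,0,0]],
])

```text
time_s: 18.0
tool_pos: [0.58, -0.0167, 0.0716]
tool_rot: [-89.6, -55.8, 92.7]
force: [-0.8, -0.5, -0.8]
grip_width: 0.0479
```

```bash
python3 look.py j
```

```text
18.0 [ 0.58   -0.0167  0.0716] [-89.6 -55.8  92.7] [-0.79 -0.55 -0.84] 0.0479 [-54.6  96.7 143.9]
```

View pics/lj.png

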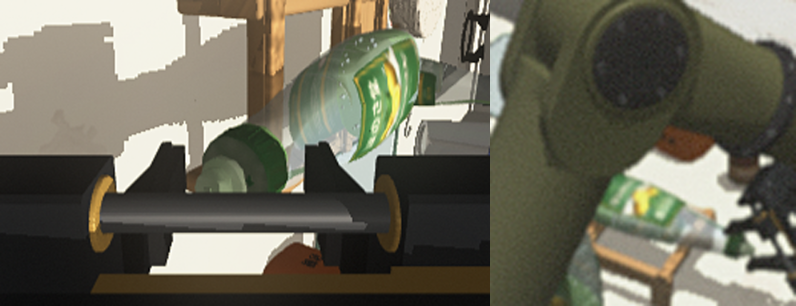

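The bottle now rests on the rest and the cap has left the lower finger, with gaps on both sides. I'll open the jaws a little and back straight out.

Request:
carry_out([
  [[0,0,0],[0,0,0]],
  [[0,0,0],[0,0,0]],
  [[0,0,0],[0,0,0]],
  [[0,-4,0],[0,0,0]],
  [[0,-5,0],[0,0,0]],
  [[0,-8,0],[0,0,0]],
  [[0,-10,0],[0,0,0]],
  [[0,-10,0],[0,0,0]],
  [[0,0,0],[0,0,0]],
], jaw=0.7)

```text
time_s: 19.0
tool_pos: [0.5825, -0.0501, 0.0935]
tool_rot: [-89.8, -55.6, 92.8]
force: [0.4, -0.3, 0.4]
grip_width: 0.0609
```

```bash
python3 look.py k
python3 - <<'E'
import sys; sys.argv=['x']
from h import *
im=env.read_camera("top");a=cv2.resize(im[150:240,160:310],(800,480),interpolation=cv2.INTER_CUBIC);cv2.imwrite("pics/tk.png",a[:,:,::-1])
E
```

```text
19.0 [ 0.5825 -0.0501  0.0935] [-89.8 -55.6  92.8] [ 0.37 -0.3   0.37] 0.0609 [-53.7 100.  143.3]
```

View pics/lk.png

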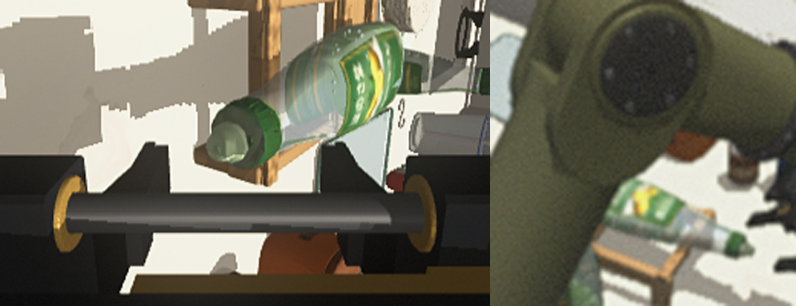

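View pics/tk.png

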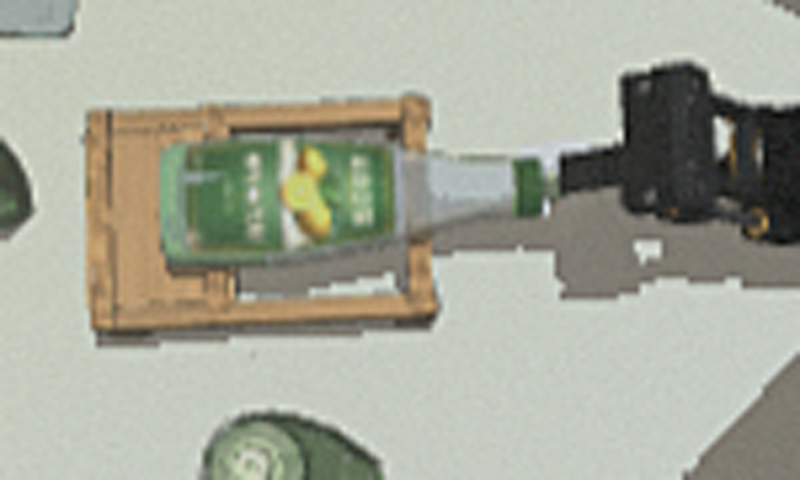

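Request:
carry_out([
  [[0,-20,0],[0,0,0]],
  [[0,-25,0],[0,0,0]],
  [[0,-25,0],[0,0,0]],
  [[0,-25,0],[0,0,0]],
  [[0,0,0],[0,0,0]],
  [[0,0,0],[0,0,0]],
])

```text
time_s: 19.75
tool_pos: [0.5863, -0.1255, 0.1457]
tool_rot: [-89.6, -55.8, 92.7]
force: [-0.1, 0.7, -0.8]
grip_width: 0.0611
```

Run:
```python
from h import *
p,R,o=now();print(o["time_s"],p,o["force"])
O=np.array([.5714,.106]);ex=np.array([.0523,-.9986]);ey=np.array([.9986,.0523])
im=env.read_camera("top");cv2.imwrite("pics/tl.png",cv2.resize(im[150:240,160:310],(800,480),interpolation=cv2.INTER_CUBIC)[:,:,::-1])
for d in env.outline_of("top","soap_neck"):
    X=back("top",d["xy"],.092); print(d["p"],d["xy"],X,"rest",(X[:2]-O)@ex,(X[:2]-O)@ey)
for uv in [(259,185.1)]:
    X=back("top",uv,.092); print("cap",X,"rest",(X[:2]-O)@ex,(X[:2]-O)@ey)
ims=env.read_camera("scene");cv2.imwrite("pics/sl.png",cv2.resize(ims[110:260,150:340],(760,600),interpolation=cv2.INTER_CUBIC)[:,:,::-1])
w=env.read_camera("wrist");cv2.imwrite("pics/wl.png",w[:,:,::-1])
```

```text
19.75 [ 0.58625092 -0.12552051  0.14568085] [-0.08619759  0.65818303 -0.75019771]
0.93 [213.8, 240.4] [0.41188082 0.09027921 0.092     ] rest 0.0073559287591360885 -0.16011804878995523
0.9 [218.5, 187.0] [0.57631983 0.08013126 0.092     ] rest 0.02608983332601838 0.0035600088055573395
0.88 [152.4, 179.3] [0.59797278 0.28550804 0.092     ] rest -0.17786697445247884 0.0359238520457573
cap [ 0.5838965  -0.04563575  0.092     ] rest 0.15207702770543657 0.004548455527150977
```

View pics/tl.png

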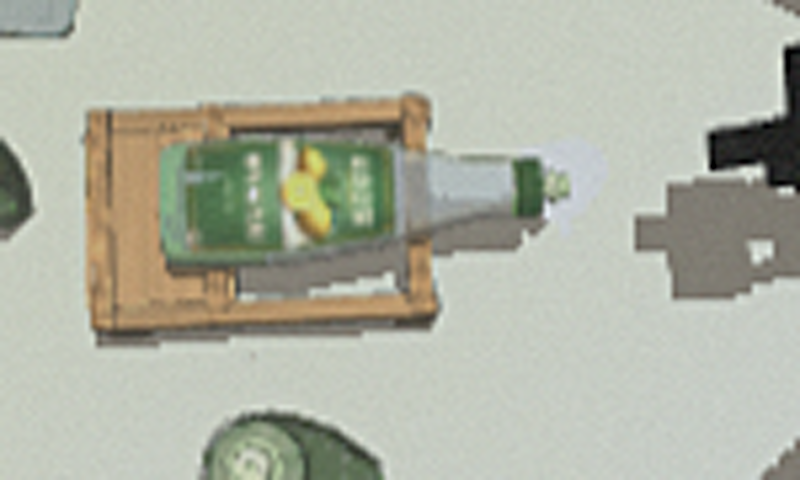

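View pics/sl.png

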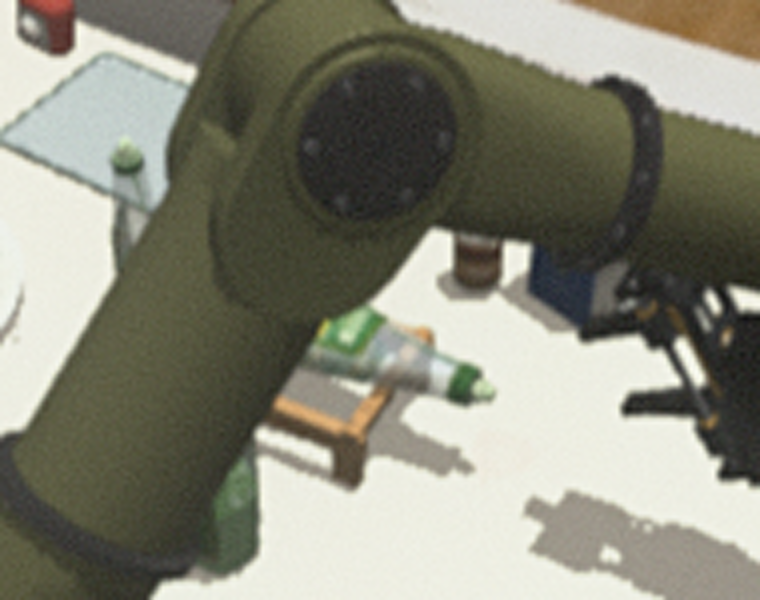

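View pics/wl.png

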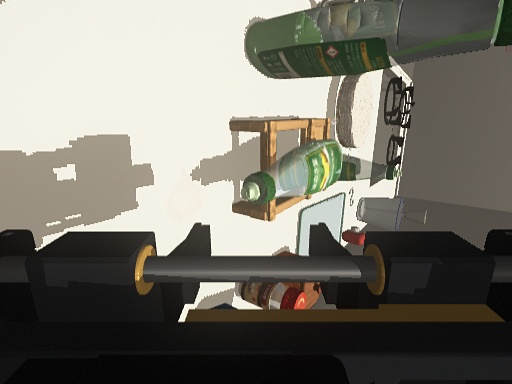

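Run:
```python
from h import *
P=[]
for n in ("top","scene"):
    c=env.get_calibration(n);P.append(np.diag([1,1,1])@np.array([[c["fx"],0,c["cx"]],[0,c["fy"],c["cy"]],[0,0,1]])@np.c_[c["R"],c["t"]])
for a,b in [((259.2,185.1),(266.5,205.7)),((264.3,184.6),(271.5,207.5))]:
    X=cv2.triangulatePoints(P[0],P[1],np.float64(a).reshape(2,1),np.float64(b).reshape(2,1));print((X[:3]/X[3]).ravel())
for l in ["jar","mug","spoon","bowl"]:
    pass
im=env.read_camera("top");cv2.imwrite("pics/tm.png",im[:,:,::-1])
print({l:[d["xy"] for d in env.outline_of("top",l)][:2] for l in ["jar","mug","spoon","bowl"]})
a=cv2.imread("pics/tl.png");b=cv2.resize(im[150:240,160:310],(800,480),interpolation=cv2.INTER_CUBIC)[:,:,::-1]
print("still diff",np.abs(a[100:300,100:600].astype(int)-b[100:300,100:600]).mean())
```

```text
[ 0.58330479 -0.04554473  0.09261802]
[ 0.58556491 -0.06183771  0.09132009]
{'jar': [[232.6, 128.4]], 'mug': [[148.5, 270.4]], 'spoon': [[333.2, 229.7]], 'bowl': [[320.8, 130.7]]}
still diff 2.02525
```

```bash
python3 -c "
from cell import env
print(env.sign_off())"
```

```text
the job is handed in; nothing more can be done
None
```

The middle-sized soap bottle now lies on its broad side along the rest, with its neck out over the open end, and the job is handed in. No verdict was reported.

**How it went:** I put the open fingers loosely round the cap and pushed with the rear finger until the bottle passed its balance point. The front finger then carried it down slowly until the stop strip and far batten bore it. After that I backed the hand straight out along the fingers.

**Last checks:**

| Check | Measured | Limit |
|---|---|---|
| Cap centre along the rest | about 152 mm | 120–200 mm |
| Cap centre off the middle line | about 5 mm | within 50 mm |
| Cap centre height | about 93 mm | 80–105 mm |

- **Level:** the cap and nozzle are about 1 mm apart in height, so the bottle looks level.
- **Stillness:** two top pictures shortly before hand-in show the bottle still.
- **Robot clear:** the hand is well away from the bottle. The wrist force never read above about 2 N during the lowering. Finger contact force was not measured directly.
- **Other things:** the jar, mug and bowl were found where they started, within about 2 pixels.

**What disagreed:**
- **Fingertip position:** the pictures put the fingertips about 38 mm behind the stated TCP, and a small trial nudge confirmed it. I used that corrected position.
- **Spoon:** the network put the spoon 4 pixels (about 11 mm) from its first reading. The arm never went near it, so I took this as detection noise and did not look into it further.
- **Cap detection:** at the end the network's cap position fell on the bottle's body, so I read the cap from the pictures by eye.

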